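Stand the reel post on the hidden rail under a slatted press deck

TASK

A reel post has to stand on the springy slatted deck, but only the one cross rail hidden beneath the slats can carry it. First, leaving the post alone, press gently along the deck with the closed fingertips until you feel where it turns stiff; then pick up the post and stand it squarely over the rail, upright, midway across the deck and with its long foot along the slats, and let go. Never press hard or let the post sink into unsupported slats, and leave the spool, tray and screwdriver where they are.

Things in the scene. Friction and masses are not known exactly. Their poses are not given: they have to be found in the camera images.
- deck: Fixed grey steel tub, 129 mm (its x) by 312 mm (its y), rim 58 mm high; origin at the centre of its underside on the table. 24 slightly crowned olive slats stand 7 mm proud of the rim; they cover 110 mm (x) by 288 mm (y), run along x, at 12 mm pitch along y. Each gives straight down alone on a spring of 0.5 N/mm (0.25 N to start it) to a stop 6 mm down.
- deck_top (a point): Centre of the slats' unloaded top face, 65 mm above the table; axes as the deck, z up. Hidden below: one rubber-topped steel rail along x, 36 mm wide in y, centred in x, its centre within 100 mm of here along y. The 3 slats centred over it give 0.5 mm, then are stiff (over 10 N/mm); elsewhere fingertips on 2 or 3 slats feel 1 to 1.5 N/mm. Fingers or post on the deck: keep under 25 N.
- post: Loose steel post, about 0.7 kg, origin at the centre of its underside, z up. Foot 70 mm (its x) by 36 mm (its y) by 14 mm high; on it a square column 26 by 26 mm, sides parallel to the foot, from 14 to 100 mm high. Brass spigot, 16 mm diameter, from 100 to 114 mm. On unsupported slats it sinks some 4 mm or tips; sinking over 2.5 mm is a failure. Either way round will do.
- post_grip (a point): Point on the post's axis 85 mm above its underside, where the square column is 26 mm wide: a good height to grip it from above.
- spool: Loose copper-coloured wire spool standing on its flange, 90 mm diameter, 50 mm high, origin at the centre of its underside. Bystander.
- tray: Loose blue parts tray, 100 mm (x) by 180 mm (y) by 35 mm high, origin at the centre of its underside. Bystander.
- driver: Loose screwdriver with a red handle, 170 mm long, lying along its own x, handle at its -x end. Bystander.

How it is judged:
By the outcome, as a careful person would: the job done as asked, in the order asked, and still so for the second after the job is handed in, with the robot touching nothing.
It also fails if it takes over 72 s, if anything falls off the work surface, if the arm or the gripper's body presses on something with over 40 N, if the wrist force passes 120 N, or if a joint passes its speed limit or range.

ROBOT

A 7-joint arm with a two-finger parallel gripper is mounted at the origin on the work surface. World frame = base frame: x ahead of the robot, y to its left, z up, the work surface at z = 0. Lengths are in m, angles in degrees, forces in N, time in s.
With the tool pointing down it reaches from about 0.4 to 0.85 m from the base axis. Payload 4.4 kg.
Tool frame: the origin (TCP) lies midway between the tips of the shut fingers; the grasp point (between the pads) lies 19 mm behind it; z points along the fingers, y is the line along which they close (so a half turn about z gives the same grasp; the last joint's range is limited). The gripper opens to 94 mm and grips with 3 to 60 N. Pads are 16 mm wide; open, the fingers measure 119 mm over their backs; the gripper's body (75 mm by 177 mm) begins 78 mm behind the grasp point.
Start: joints at [62.808, 36.005, 2.206, 86.941, -1.547, 57.084, -1.146], TCP at [0.258, -0.596, 0.205] pointing down, gripper open.
Joint ranges: [-175.42, 175.42], [-21.48, 121.26], [-71.46, 75.88], [10.55, 141.38], [-63.04, 243.04], [13.31, 113.54], [-168.57, 168.57]. Speed limits (degrees/s): [147.25, 147.25, 180, 180, 180, 180, 180].

INTERFACE

Orientations are given as [roll, pitch, yaw] about the fixed x, y, z axes, in that order (R = Rz(yaw) Ry(pitch) Rx(roll)).
In Python, from station import manip gives the robot as it stands.
- The arm moves only by the shell command python3 -m crank 'ROWS'. ROWS is a JSON list of rows, 1 to 8 of them, each of 7 numbers: a rotation vector rx, ry, rz in normalised numbers (1 is 180 degrees), then dx, dy, dz in shares of the most that a row can go, 1 being 50 mm, then the finger opening in m; each row shifts and turns the commanded pose from where the row before left it, along the tool's axes as they then stand; what a row does not reach is not made up. A row lasts 1/10 s, in which the tool goes at most 0.05 m and 8.59 degrees, less where a joint would pass 70% of its speed; a pose out of reach is approached as far as the arm can. The fingers move at their own pace and stop on an object; the grip force is fixed at half the most. Time passes only in rows, so rows that do not move let the fingers close. It prints the time, the measured TCP pose, the force, the opening and the grip force at its end. No shift or turn number may pass 1 either way. Input that does not fit is refused with a message, and nothing moves.
- manip.sense(): the state, without advancing time (a new reading comes with each control period).
- manip.capture(name): name is "side" or "top" or "wrist"; returns the picture (384x512x3 uint8, blue, green, red); there is no depth.
- manip.get_calibration(name): a dict with "mtx" (3x3 intrinsics, pixels), "k1" (the pictures are not rectified: a ray, as slopes to the right and down, at radius r is drawn at 1 + k1 r^2 times it, then the intrinsics apply), "position" and "rotation" of the camera in the world. Camera axes: x right, y up, looking along -z (the intrinsics and any distortion apply to the point x, -y, -z); pixel columns grow to the right and rows downward; lengths in m; the calibration is good to about 2 mm. A picture is of the moment at which its call begins: read the wrist's pose just before it. get_calibration takes no time and is no camera call; for the wrist camera it gives the pose at the moment of the call.
- manip.job_done(): hands the job in; it is judged then, once.
The state is a dict: "clock": time; "q": joint angles; "dq": joint speeds; "joint_efforts": joint torques, N m; "tcp_pos": TCP position; "ee_rot": TCP orientation; "wrist_force": force on the tool from outside, world axes, zero at the start; "wrist_torque": the same for the moment, N m; "finger_gap": finger opening in m; "grip_force": force on a finger pad.
Only numpy, scipy, OpenCV 4.12 (cv2) and the standard library are available. Lean on these libraries where they do the work, as an engineer would, in place of code of your own. Each camera call takes 0.05 s, during which the arm holds its last target. There are 200 camera calls.

## Working session

There is one attempt and no reset: what is moved stays moved. The work goes in short steps, Python scripts to look and compute and a shell command to move; the robot and the scene stay as the last step left them, time stands still between calls to the robot, and variables do not carry over. Pictures are saved under pics/ and viewed, at most 10 in all, crops included, and the job is handed in when it is done.

```bash
mkdir -p pics; ls; python3 - <<'E'
from station import manip
import cv2,numpy as np
s=manip.sense();print(s)
a=manip.capture("top");b=manip.capture("side")
cv2.imwrite("pics/top0.png",a);cv2.imwrite("pics/side0.png",b)
for n in("top","side","wrist"):print(n,manip.get_calibration(n))
E
```

```text
pics
{'clock': 0.0, 'q': array([62.80700077, 36.0579357 ,  2.20220056, 86.99689547, -1.54745339,
       57.08318605, -1.14565809]), 'dq': array([ 0.04581422, -0.00538397,  0.01071981, -0.03452412, -0.03814923,
       -0.03826097, -0.06634385]), 'joint_efforts': array([ 9.44884086e-04, -5.49729681e+01,  1.14392336e+00, -1.86636311e+01,
       -5.21810527e-02,  2.34972773e-02,  1.24474755e-04]), 'tcp_pos': array([ 0.2581472 , -0.59580174,  0.2045601 ]), 'ee_rot': array([-1.79891648e+02,  7.93130220e-04,  2.34232145e+01]), 'wrist_force': array([-0.45627339,  0.09219355, -0.41209414]), 'wrist_torque': array([ 0.0266273 ,  0.01000361, -0.06186936]), 'grip_force': 0.0, 'finger_gap': 0.09386796504627104}
top {'mtx': array([[363.16323138,   0.        , 250.73295172],
       [  0.        , 363.16323138, 192.02245146],
       [  0.        ,   0.        ,   1.        ]]), 'k1': -0.055422914804348196, 'position': array([0.54461109, 0.01003089, 0.93236531]), 'rotation': array([  5.15688886,   0.55941647, -88.4744132 ])}
side {'mtx': array([[383.27967935,   0.        , 254.12572946],
       [  0.        , 383.27967935, 189.63266728],
       [  0.        ,   0.        ,   1.        ]]), 'k1': -0.04049693986155564, 'position': array([0.10783185, 0.55149501, 0.90907471]), 'rotation': array([  42.09322925,   -0.31501513, -137.68271255])}
wrist {'mtx': array([[276.80922767,   0.        , 255.22402639],
       [  0.        , 276.80922767, 187.62055294],
       [  0.        ,   0.        ,   1.        ]]), 'k1': -0.03764637293338144, 'position': array([ 0.3286571 , -0.56590474,  0.38447654]), 'rotation': array([-15.35539563,   0.10682794, -66.61732685])}
```

View pics/top0.png

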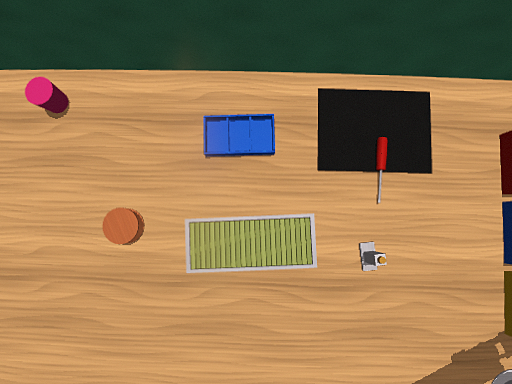

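View pics/side0.png

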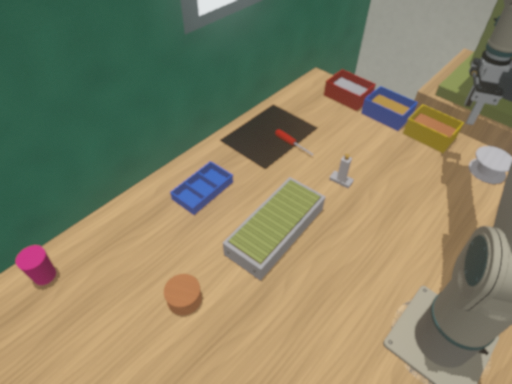

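The top view shows the deck slats at columns 188–314, rows 217–270, and the post's foot at about (370,257) with its spigot at (382,260). The spool is at (123,226), the tray at (239,135) and the driver at (381,160). The side view agrees: deck at (275,225), post at (343,172).

```bash
cat > h.py <<'E'
import numpy as np,cv2
from scipy.spatial.transform import Rotation as R
def ray(c,px):
    K=c['mtx'];p=np.atleast_2d(px).astype(float)
    # distorted -> ideal slopes (k1 radial)
    u=cv2.undistortPoints(p.reshape(-1,1,2),K,np.array([c['k1'],0,0,0.])).reshape(-1,2)
    d=np.c_[u[:,0],-u[:,1],-np.ones(len(u))]
    return d@R.from_euler('xyz',c['rotation'],degrees=True).as_matrix().T
def onplane(c,px,z):
    d=ray(c,px);o=np.asarray(c['position']);return o+d*((z-o[2])/d[:,2])[:,None]
def proj(c,P):
    M=R.from_euler('xyz',c['rotation'],degrees=True).as_matrix();v=(np.atleast_2d(P)-c['position'])@M
    s=np.c_[v[:,0],-v[:,1]]/-v[:,2:];s=s*(1+c['k1']*(s**2).sum(1,keepdims=True))
    return s@c['mtx'][:2,:2].T+c['mtx'][:2,2]
def tri(c1,p1,c2,p2):
    d1=ray(c1,p1)[0];d2=ray(c2,p2)[0]
    o1,o2=np.asarray(c1['position']),np.asarray(c2['position'])
    t=np.linalg.lstsq(np.c_[d1,-d2],o2-o1,rcond=None)[0]
    a,b=o1+t[0]*d1,o2+t[1]*d2;return (a+b)/2,np.linalg.norm(a-b)
def big(m):
    cs,_=cv2.findContours(m,cv2.RETR_EXTERNAL,cv2.CHAIN_APPROX_NONE);return max(cs,key=cv2.contourArea)
def rect(P):
    r=cv2.minAreaRect((P[:,:2]*1000).astype(np.float32));return r
E
python3 - <<'E'
from h import *
from station import manip
ims={n:cv2.imread(f"pics/{n}0.png") for n in("top","side")}
cal={n:manip.get_calibration(n) for n in ims}
for n,im in ims.items():
    h=cv2.cvtColor(im,cv2.COLOR_BGR2HSV)
    m=cv2.inRange(h,(25,70,50),(42,255,255))
    if n=="side": m[:150]=0
    m=cv2.morphologyEx(m,cv2.MORPH_CLOSE,np.ones((5,5)))
    print(n,"slats",rect(onplane(cal[n],big(m).reshape(-1,2),.065)))
t=ims["top"];cv2.imwrite("pics/crop.png",np.hstack([cv2.resize(t[232:282,350:400],(400,400),interpolation=0),cv2.resize(ims["side"][145:195,318:368],(400,400),interpolation=0)]))
for n,(x,y) in dict(top=(350,232),side=(318,145)).items():
    im=ims[n][y:y+50,x:x+50];h=cv2.cvtColor(im,cv2.COLOR_BGR2HSV)
    w=big(cv2.inRange(h,(0,0,150),(180,45,255))).reshape(-1,2)+(x,y)
    print(n,"white",w.min(0),w.max(0))
E
```

```text
top slats ((501.5704650878906, 19.068344116210938), (109.80992889404297, 286.97613525390625), 3.9593546390533447)
side slats ((500.73858642578125, 20.734664916992188), (106.82194519042969, 285.4404296875), 3.9087917804718018)
top white [360 242] [374 255]
side white [330 171] [338 179]
```

View pics/crop.png

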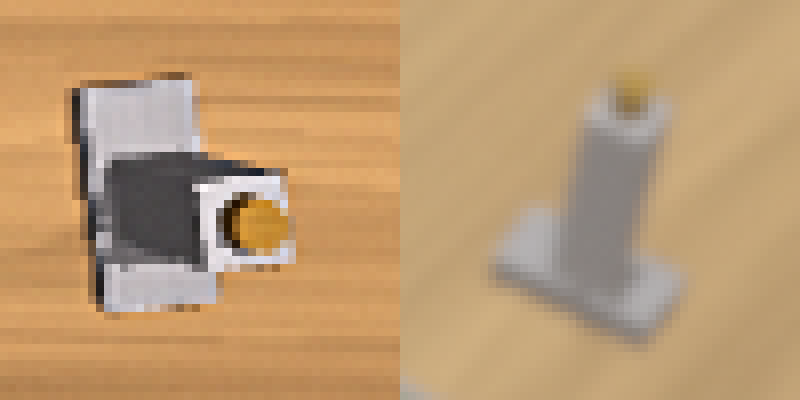

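The crop shows the post upright. Its foot-top corners are at crop (84,88), (192,82), (214,302), (104,308), and the spigot top is at (262,222).

```bash
python3 - <<'E'
from h import *
from station import manip
c=manip.get_calibration("top");s=manip.get_calibration("side")
f=np.array([[84,88],[192,82],[214,302],[104,308]])/8+(349.5,231.5)
P=onplane(c,f,.014);print(P.round(4));r=rect(P);print(r)
for a,b in((1,2),(0,3),(0,1),(3,2)):
    v=P[a]-P[b];print(np.degrees(np.arctan2(v[1],v[0])),np.linalg.norm(v))
sp=np.array([262,222])/8+(349.5,231.5);print("spigot",onplane(c,sp,.114))
col=np.array([243,223])/8+(349.5,231.5);print("coltop",onplane(c,col,.1))
print(tri(c,sp,s,np.array([632-400,80])/8+(317.5,144.5)))
# deck centre in tool frame
st=manip.sense()
T=R.from_euler('xyz',st['ee_rot'],degrees=True)
print("tool d", T.inv().apply(np.array([.501,.0195,.1])-st['tcp_pos']))
E
```

```text
[[ 0.5068 -0.257   0.014 ]
 [ 0.5095 -0.2913  0.014 ]
 [ 0.4411 -0.2984  0.014 ]
 [ 0.4385 -0.2637  0.014 ]]
((473.9642639160156, -277.709228515625), (69.48612213134766, 34.81275177001953), 5.590758800506592)
5.976606834364781 0.06877264379747063
5.590772359576785 0.06864345500696649
94.39828006528462 0.034357068404956885
94.20418864047363 0.03482294117438636
spigot [[ 0.47477868 -0.27832487  0.114     ]]
coltop [[ 0.47319245 -0.27779247  0.1       ]]
(array([ 0.47528346, -0.27660569,  0.11859337]), np.float64(0.00029028952145205374))
tool d [ 0.46744092 -0.46803838  0.10540892]
```

The measured sizes match: slats 110×287 mm, deck centre (0.501, 0.0195) at yaw 3.95°; post at (0.474, -0.278) with yaw about 5.5°. I'll turn the tool to yaw 94°, which makes tool x = deck y and tool y = deck x, shut the fingers and go to the deck.

The manual's scale: shifts go in shares of 50 mm and turns go in shares of 180 degrees. Converting my numbers, -8 degrees / 180 = -0.0444.

```bash
python3 -m crank '[[0, 0, -0.0444, 0, 0, 0, 0], [0, 0, -0.0444, 0, 0, 0, 0], [0, 0, -0.0444, 0, 0, 0, 0], [0, 0, -0.0444, 0, 0, 0, 0], [0, 0, -0.0444, 0, 0, 0, 0], [0, 0, -0.0444, 0, 0, 0, 0], [0, 0, -0.0444, 0, 0, 0, 0], [0, 0, -0.0444, 0, 0, 0, 0]]'
python3 -m crank '[[0, 0, -0.0361, 0, 0, 0, 0], [0, 0, 0, 0.8, 0.42, 0, 0], [0, 0, 0, 0.8, 0.42, 0, 0], [0, 0, 0, 0.8, 0.42, 0, 0], [0, 0, 0, 0.8, 0.42, 0, 0], [0, 0, 0, 0.8, 0.42, 0, 0], [0, 0, 0, 0.8, 0.42, 0, 0], [0, 0, 0, 0.8, 0.42, 0, 0]]'
cat > t.py <<'E'
# how far to go: python3 t.py deckx decky z [yaw] -> delta in present tool axes
import sys
from h import *
from station import manip
a=[float(v) for v in sys.argv[1:]];s=manip.sense()
D=R.from_euler('z',3.95,degrees=True);T=R.from_euler('xyz',s['ee_rot'],degrees=True)
P=np.array([.501,.0195,0])+D.apply([a[0],a[1],a[2]])
print('t',s['clock'],'tool delta',T.inv().apply(P-s['tcp_pos']).round(4),'deck xyz now',D.inv().apply(s['tcp_pos']-[.501,.0195,0]).round(4),'rot',s['ee_rot'].round(2))
E
python3 t.py 0 -0.06 0.08
```

```text
clock: 0.9
tcp_pos: [0.2582, -0.5961, 0.205]
ee_rot: [-180.0, -0.1, 87.7]
wrist_force: [0.2, 0.1, -0.1]
finger_gap: 0.0333
grip_force: 0.0
clock: 1.7
tcp_pos: [0.3861, -0.3053, 0.2054]
ee_rot: [-180.0, -0.0, 93.9]
wrist_force: [1.7, -0.1, 0.6]
finger_gap: -0.0
grip_force: 0.0
t 1.7 tool delta [0.2562 0.1368 0.1254] deck xyz now [-0.137  -0.3161  0.2054] rot [-1.7999e+02 -1.0000e-02  9.3900e+01]
```

Converted, 0.043 m is 0.86, 0.042 m is 0.84.

```bash
python3 -m crank '[[0, 0, 0, 0.86, 0.46, 0, 0], [0, 0, 0, 0.86, 0.46, 0, 0], [0, 0, 0, 0.86, 0.46, 0, 0], [0, 0, 0, 0.86, 0.46, 0.4, 0], [0, 0, 0, 0.84, 0.44, 0.5, 0], [0, 0, 0, 0.84, 0.44, 0.8, 0], [0, 0, 0, 0, 0, 0.8, 0], [0, 0, 0, 0, 0, 0, 0]]'
python3 t.py 0 -0.06 0.067
```

```text
clock: 2.5
tcp_pos: [0.4944, -0.0545, 0.087]
ee_rot: [-179.4, -0.1, 94.1]
wrist_force: [-1.3, -0.7, -0.2]
finger_gap: 0.0003
grip_force: 0.0
t 2.5 tool delta [0.0133 0.012  0.0199] deck xyz now [-0.0117 -0.0734  0.087 ] rot [-1.7945e+02 -8.0000e-02  9.4110e+01]
```

Converted, 0.0133 m is 0.266, 0.012 m is 0.24, -0.5 degrees / 180 = -0.0028.

```bash
python3 -m crank '[[-0.0028, 0, 0, 0.266, 0.24, 0.2, 0], [0, 0, 0, 0, 0, 0.18, 0], [0, 0, 0, 0, 0, 0, 0], [0, 0, 0, 0, 0, 0, 0]]'
python3 t.py 0 -0.06 0.0635
python3 -m crank '[[0, 0, 0, 0, 0, 0.04, 0], [0, 0, 0, 0, 0, 0.03, 0], [0, 0, 0, 0, 0, 0, 0], [0, 0, 0, 0, 0, 0, 0]]'
python3 t.py 0 -0.06 0.0635
```

```text
clock: 2.9
tcp_pos: [0.5089, -0.0433, 0.0727]
ee_rot: [179.5, 0.0, 93.8]
wrist_force: [0.5, -0.0, 0.7]
finger_gap: 0.0006
grip_force: 0.0
t 2.9 tool delta [ 0.0032 -0.0037  0.0092] deck xyz now [ 0.0036 -0.0632  0.0727] rot [1.795e+02 5.000e-02 9.383e+01]
clock: 3.3
tcp_pos: [0.5092, -0.042, 0.0686]
ee_rot: [179.5, 0.0, 93.9]
wrist_force: [0.7, -1.3, 0.4]
finger_gap: 0.0006
grip_force: 0.0
t 3.3 tool delta [ 0.0019 -0.004   0.0051] deck xyz now [ 0.004  -0.0619  0.0686] rot [179.49   0.    93.91]
```

Converted, -0.004 m is -0.08, 0.002 m is 0.04, 0.5 degrees / 180 = 0.0028.

```bash
python3 -m crank '[[0.0028, 0, 0, 0.03, -0.08, 0, 0], [0, 0, 0, 0, 0, 0.04, 0], [0, 0, 0, 0, 0, 0.02, 0], [0, 0, 0, 0, 0, 0, 0], [0, 0, 0, 0, 0, 0, 0]]'
python3 -m crank '[[0, 0, 0, 0, 0, 0.02, 0], [0, 0, 0, 0, 0, 0, 0], [0, 0, 0, 0, 0, 0, 0]]'
python3 -m crank '[[0, 0, 0, 0, 0, 0.02, 0], [0, 0, 0, 0, 0, 0, 0], [0, 0, 0, 0, 0, 0, 0]]'
python3 t.py 0 -0.06 0.0635
```

```text
clock: 3.8
tcp_pos: [0.5051, -0.0406, 0.0654]
ee_rot: [-180.0, -0.0, 93.9]
wrist_force: [-0.5, -0.3, 0.4]
finger_gap: 0.0002
grip_force: 0.0
clock: 4.1
tcp_pos: [0.5052, -0.0406, 0.0647]
ee_rot: [180.0, 0.0, 93.9]
wrist_force: [-0.9, 0.4, 5.3]
finger_gap: 0.0005
grip_force: 2.1
clock: 4.4
tcp_pos: [0.5052, -0.0406, 0.0641]
ee_rot: [180.0, 0.0, 93.9]
wrist_force: [-1.7, 0.2, 10.3]
finger_gap: 0.0008
grip_force: 5.0
t 4.4 tool delta [ 0.0002 -0.0001  0.0006] deck xyz now [ 0.0001 -0.0602  0.0641] rot [1.7998e+02 2.0000e-02 9.3920e+01]
```

Already stiff at deck y = -60 mm (10 N at about 1 mm). Now I'll find the edges on both sides.

Converted, 0.024 m is 0.48, -0.005 m is -0.1.

```bash
python3 -m crank '[[0, 0, 0, 0, 0, -0.1, 0], [0, 0, 0, 0.48, 0, 0, 0], [0, 0, 0, 0, 0, 0.06, 0], [0, 0, 0, 0, 0, 0.02, 0], [0, 0, 0, 0, 0, 0.02, 0], [0, 0, 0, 0, 0, 0, 0], [0, 0, 0, 0, 0, 0, 0]]'
python3 t.py 0 -0.036 0.0635
python3 -c "
from station import manip
print(manip.sense()['wrist_torque'])"
```

```text
clock: 5.1
tcp_pos: [0.5037, -0.0159, 0.064]
ee_rot: [180.0, -0.1, 93.9]
wrist_force: [-1.6, 4.5, 8.9]
finger_gap: 0.0006
grip_force: 4.7
t 5.1 tool delta [-0.0004 -0.0003  0.0005] deck xyz now [ 0.0003 -0.0356  0.064 ] rot [ 1.7996e+02 -7.0000e-02  9.3930e+01]
[ 0.99981291  0.42446189 -0.00919626]
```

Converted, -0.024 m is -0.48, -0.005 m is -0.1.

```bash
python3 -m crank '[[0, 0, 0, 0, 0, -0.1, 0], [0, 0, 0, -0.48, 0, 0, 0], [0, 0, 0, -0.48, 0, 0, 0], [0, 0, 0, 0, 0, 0.06, 0], [0, 0, 0, 0, 0, 0.02, 0], [0, 0, 0, 0, 0, 0.02, 0], [0, 0, 0, 0, 0, 0, 0], [0, 0, 0, 0, 0, 0, 0]]'
python3 t.py 0 -0.084 0.0635
```

```text
clock: 5.9
tcp_pos: [0.5067, -0.0664, 0.0641]
ee_rot: [-180.0, 0.2, 93.9]
wrist_force: [-0.6, -7.4, 8.8]
finger_gap: 0.0003
grip_force: 4.3
t 5.9 tool delta [0.0021 0.0003 0.0006] deck xyz now [-0.0003 -0.086   0.0641] rot [-1.7998e+02  1.7000e-01  9.3890e+01]
```

Converted, 0.034 m is 0.68, -0.006 m is -0.12.

```bash
python3 -m crank '[[0, 0, 0, 0, 0, -0.12, 0], [0, 0, 0, 0, 0, 0, 0], [0, 0, 0, 0.68, 0, 0, 0], [0, 0, 0, 0.68, 0, 0, 0], [0, 0, 0, 0, 0, 0, 0]]'
python3 -m crank '[[0, 0, 0, 0, 0, 0.06, 0], [0, 0, 0, 0, 0, 0.02, 0], [0, 0, 0, 0, 0, 0.02, 0], [0, 0, 0, 0, 0, 0.02, 0], [0, 0, 0, 0, 0, 0, 0], [0, 0, 0, 0, 0, 0, 0], [0, 0, 0, 0, 0, 0, 0]]'
python3 t.py 0 -0.018 0.0635
```

```text
clock: 6.4
tcp_pos: [0.5018, 0.0101, 0.0694]
ee_rot: [180.0, -0.2, 94.4]
wrist_force: [0.7, 0.2, 0.2]
finger_gap: 0.0004
grip_force: 0.0
clock: 7.1
tcp_pos: [0.502, 0.0025, 0.0635]
ee_rot: [-180.0, 0.0, 93.9]
wrist_force: [-1.1, -1.5, 2.7]
finger_gap: 0.0005
grip_force: 1.4
t 7.1 tool delta [-0.001   0.0002 -0.    ] deck xyz now [-0.0002 -0.017   0.0635] rot [-1.7998e+02  4.0000e-02  9.3880e+01]
```

Converted, -0.012 m is -0.24, -0.005 m is -0.1.

```bash
python3 -m crank '[[0, 0, 0, 0, 0, -0.1, 0], [0, 0, 0, 0, 0, 0, 0], [0, 0, 0, -0.24, 0, 0, 0], [0, 0, 0, 0, 0, 0, 0], [0, 0, 0, 0, 0, 0.06, 0], [0, 0, 0, 0, 0, 0.04, 0], [0, 0, 0, 0, 0, 0, 0], [0, 0, 0, 0, 0, 0, 0]]'
python3 t.py 0 -0.032 0.0635
```

```text
clock: 7.9
tcp_pos: [0.5032, -0.0091, 0.0635]
ee_rot: [180.0, 0.0, 93.9]
wrist_force: [-0.9, -2.8, 3.4]
finger_gap: 0.0002
grip_force: 1.6
t 7.9 tool delta [-0.0034 -0.0002  0.    ] deck xyz now [ 0.0002 -0.0286  0.0635] rot [1.7999e+02 3.0000e-02 9.3910e+01]
```

Soft at -28.6 mm. I'll go 4 mm further, then do the other side.

Converted, -0.005 m is -0.1, -0.003 m is -0.06.

```bash
python3 -m crank '[[0, 0, 0, 0, 0, -0.1, 0], [0, 0, 0, 0, 0, 0, 0], [0, 0, 0, -0.06, 0, 0, 0], [0, 0, 0, 0, 0, 0, 0], [0, 0, 0, 0, 0, 0.06, 0], [0, 0, 0, 0, 0, 0.03, 0], [0, 0, 0, 0, 0, 0, 0], [0, 0, 0, 0, 0, 0, 0]]'
python3 t.py 0 -0.032 0.0635
python3 -m crank '[[0, 0, 0, 0, 0, -0.12, 0], [0, 0, 0, 0, 0, 0, 0], [0, 0, 0, -0.6, 0, 0, 0], [0, 0, 0, -0.64, 0, 0, 0], [0, 0, 0, 0, 0, 0, 0], [0, 0, 0, 0, 0, 0, 0]]'
python3 t.py 0 -0.094 0.0635
```

```text
clock: 8.7
tcp_pos: [0.5033, -0.0117, 0.0641]
ee_rot: [180.0, 0.0, 93.9]
wrist_force: [-0.5, -0.5, 5.0]
finger_gap: 0.0002
grip_force: 2.1
t 8.7 tool delta [-0.0007 -0.0002  0.0006] deck xyz now [ 0.0002 -0.0313  0.0641] rot [1.7999e+02 1.0000e-02 9.3920e+01]
clock: 9.3
tcp_pos: [0.5072, -0.0741, 0.0698]
ee_rot: [-180.0, -0.0, 93.8]
wrist_force: [0.1, 0.5, -0.3]
finger_gap: 0.0008
grip_force: 0.0
t 9.3 tool delta [-0.0002  0.0003  0.0063] deck xyz now [-0.0003 -0.0938  0.0698] rot [-1.7999e+02 -1.0000e-02  9.3810e+01]
```

Converted, 0.003 m is 0.06, 0.002 m is 0.04.

```bash
python3 -m crank '[[0, 0, 0, 0, 0, 0.06, 0], [0, 0, 0, 0, 0, 0.04, 0], [0, 0, 0, 0, 0, 0.016, 0], [0, 0, 0, 0, 0, 0, 0], [0, 0, 0, 0, 0, 0, 0]]'
python3 t.py 0 -0.094 0.0635
python3 -m crank '[[0, 0, 0, 0, 0, -0.1, 0], [0, 0, 0, 0, 0, 0, 0], [0, 0, 0, 0.08, 0, 0, 0], [0, 0, 0, 0, 0, 0, 0], [0, 0, 0, 0, 0, 0.06, 0], [0, 0, 0, 0, 0, 0.04, 0], [0, 0, 0, 0, 0, 0, 0], [0, 0, 0, 0, 0, 0, 0]]'
python3 t.py 0 -0.090 0.0635
```

```text
clock: 9.8
tcp_pos: [0.5075, -0.0727, 0.0642]
ee_rot: [180.0, -0.0, 94.0]
wrist_force: [-0.0, 2.0, 2.6]
finger_gap: 0.0003
grip_force: 1.0
t 9.8 tool delta [-0.0016 -0.0001  0.0007] deck xyz now [ 0.0001 -0.0924  0.0642] rot [ 1.7999e+02 -3.0000e-02  9.3990e+01]
clock: 10.6
tcp_pos: [0.5072, -0.0696, 0.0643]
ee_rot: [180.0, 0.0, 93.9]
wrist_force: [-0.4, 0.3, 4.8]
finger_gap: 0.0007
grip_force: 2.5
t 10.6 tool delta [-0.0007 -0.0001  0.0008] deck xyz now [ 0.0001 -0.0893  0.0643] rot [1.7999e+02 1.0000e-02 9.3920e+01]
```

Edges are at about -30 and -91 mm, so the centre is about -61 mm. That falls between slats, so I'll tilt the tool for a narrow edge contact to tell individual slats apart, and also locate the slat grid in a picture.

Converted, -0.012 m is -0.24, 7 degrees / 180 = 0.0389.

```bash
python3 -m crank '[[0, 0, 0, 0, 0, -0.24, 0], [0, 0.0389, 0, 0, 0, 0, 0], [0, 0.0389, 0, 0, 0, 0, 0], [0, 0.0333, 0, 0, 0, 0, 0], [0, 0, 0, 0, 0, 0, 0], [0, 0, 0, 0, 0, 0, 0]]'
python3 t.py 0 -0.0705 0.072
python3 - <<'E'
from h import *
from station import manip
# slat grid from the top picture: brightness profile along deck y
im=cv2.imread("pics/top0.png");c=manip.get_calibration("top");D=R.from_euler('z',3.95,degrees=True)
g=cv2.cvtColor(im,cv2.COLOR_BGR2GRAY).astype(np.float32)
ys=np.arange(-.15,.1505,.001);pr=0
for x in np.arange(-.03,.031,.005):
    p=proj(c,np.array([.501,.0195,.065])+D.apply(np.c_[0*ys+x,ys,0*ys])).astype(np.float32)
    pr=pr+cv2.remap(g,p[None],None,cv2.INTER_LINEAR)[0]
k=(abs(ys)<.13);F=(pr[k]*np.exp(-2j*np.pi*ys[k]/.012)).sum()
print("bright phase mm (slat centre offset from 0)",np.angle(F)/(2*np.pi)*-12, "amp",abs(F)/k.sum())
# ends
print((pr/13).astype(int)[:15],(pr/13).astype(int)[-15:])
E
```

```text
clock: 11.2
tcp_pos: [0.5068, -0.0701, 0.0761]
ee_rot: [-180.0, -20.0, 93.8]
wrist_force: [-0.0, 0.5, 0.5]
finger_gap: 0.0003
grip_force: 0.0
t 11.2 tool delta [0.0167 0.0003 0.0104] deck xyz now [-0.0004 -0.0898  0.0761] rot [-179.96  -19.96   93.79]
bright phase mm (slat centre offset from 0) 5.44585728091089 amp 164.83845099467533
[196 198 198 190 158 108  81 105 136 147 146 146 148 150 151] [165 161 159 158 153 145 137 136 140 155 175 189 191 189 188]
```

Converted, 0.0167 m is 0.334, 0.0104 m is 0.208.

```bash
python3 -m crank '[[0, 0, 0, 0.334, 0, 0.208, 0], [0, 0, 0, 0, 0, 0, 0], [0, 0, 0, 0.018, 0, 0.056, 0], [0, 0, 0, 0.012, 0, 0.038, 0], [0, 0, 0, 0, 0, 0, 0], [0, 0, 0, 0, 0, 0, 0], [0, 0, 0, 0, 0, 0, 0]]'
python3 t.py 0 -0.0705 0.066
```

```text
clock: 11.9
tcp_pos: [0.5057, -0.0477, 0.0682]
ee_rot: [180.0, -20.0, 93.9]
wrist_force: [-0.1, -0.5, -0.1]
finger_gap: 0.0005
grip_force: 0.0
t 11.9 tool delta [-0.0037 -0.0001  0.0009] deck xyz now [ 0.0001 -0.0674  0.0682] rot [180.   -19.99  93.9 ]
```

```bash
python3 -m crank '[[0, 0, 0, -0.074, 0, 0.018, 0], [0, 0, 0, 0, 0, 0, 0], [0, 0, 0, 0, 0, 0, 0]]'
python3 t.py 0 -0.0705 0.066
python3 -m crank '[[0, 0, 0, -0.006, 0, 0.018, 0], [0, 0, 0, 0, 0, 0, 0], [0, 0, 0, 0, 0, 0, 0]]'
python3 t.py 0 -0.0705 0.066
```

```text
clock: 12.2
tcp_pos: [0.506, -0.0494, 0.0666]
ee_rot: [180.0, -20.1, 93.9]
wrist_force: [-0.6, 2.5, 5.2]
finger_gap: 0.0005
grip_force: 2.6
t 12.2 tool delta [-0.0015 -0.0002  0.0001] deck xyz now [ 0.0002 -0.0691  0.0666] rot [179.99 -20.1   93.94]
clock: 12.5
tcp_pos: [0.506, -0.0493, 0.066]
ee_rot: [180.0, -20.1, 94.0]
wrist_force: [-0.9, 2.3, 8.5]
finger_gap: 0.0002
grip_force: 4.2
t 12.5 tool delta [-0.0014 -0.0003 -0.0005] deck xyz now [ 0.0003 -0.069   0.066 ] rot [179.98 -20.1   93.95]
```

Converted, -0.0113 m is -0.226, -0.0041 m is -0.082.

```bash
python3 -m crank '[[0, 0, 0, 0.028, 0, -0.076, 0], [0, 0, 0, 0, 0, 0, 0], [0, 0, 0, -0.226, 0, -0.082, 0], [0, 0, 0, 0, 0, 0, 0], [0, 0, 0, -0.02, 0, 0.056, 0], [0, 0, 0, -0.008, 0, 0.02, 0], [0, 0, 0, 0, 0, 0, 0], [0, 0, 0, 0, 0, 0, 0]]'
python3 t.py 0 -0.0825 0.066
```

```text
clock: 13.3
tcp_pos: [0.5068, -0.0626, 0.0651]
ee_rot: [180.0, -20.0, 93.9]
wrist_force: [-0.5, -0.6, 0.8]
finger_gap: 0.0003
grip_force: 1.1
t 13.3 tool delta [ 0.0001 -0.0002 -0.0009] deck xyz now [ 0.0002 -0.0823  0.0651] rot [179.98 -19.99  93.93]
```

Converted, 0.0235 m is 0.47, 0.0085 m is 0.17.

```bash
python3 -m crank '[[0, 0, 0, 0.028, 0, -0.076, 0], [0, 0, 0, 0, 0, 0, 0], [0, 0, 0, 0.47, 0, 0.17, 0], [0, 0, 0, 0.47, 0, 0.17, 0], [0, 0, 0, 0, 0, 0, 0], [0, 0, 0, -0.02, 0, 0.056, 0], [0, 0, 0, 0, 0, 0, 0], [0, 0, 0, 0, 0, 0, 0]]'
python3 t.py 0 -0.0345 0.066
```

```text
clock: 14.1
tcp_pos: [0.5033, -0.0123, 0.0665]
ee_rot: [-180.0, -20.1, 93.9]
wrist_force: [-0.5, 4.1, 2.9]
finger_gap: 0.0006
grip_force: 2.3
t 14.1 tool delta [-0.0026 -0.0001 -0.0005] deck xyz now [ 0.0001 -0.0319  0.0665] rot [-179.99  -20.07   93.89]
```

Converted, -0.0038 m is -0.076, -0.0014 m is -0.028.

```bash
python3 -m crank '[[0, 0, 0, 0.028, 0, -0.076, 0], [0, 0, 0, -0.018, 0, -0.006, 0], [0, 0, 0, 0, 0, 0, 0], [0, 0, 0, -0.028, 0, 0.076, 0], [0, 0, 0, 0, 0, 0, 0], [0, 0, 0, 0, 0, 0, 0], [0, 0, 0, 0, 0, 0, 0]]'
python3 t.py 0 -0.0345 0.066
python3 -m crank '[[0, 0, 0, -0.008, 0, 0.02, 0], [0, 0, 0, 0, 0, 0, 0], [0, 0, 0, 0, 0, 0, 0]]'
python3 t.py 0 -0.0345 0.066
```

```text
clock: 14.8
tcp_pos: [0.5038, -0.0143, 0.0665]
ee_rot: [179.9, -19.9, 93.9]
wrist_force: [-0.7, -1.9, 7.0]
finger_gap: 0.0004
grip_force: 3.5
t 14.8 tool delta [-0.0007 -0.0005  0.0003] deck xyz now [ 0.0005 -0.0339  0.0665] rot [179.95 -19.94  93.9 ]
clock: 15.1
tcp_pos: [0.5039, -0.0143, 0.0658]
ee_rot: [179.9, -19.9, 93.9]
wrist_force: [-1.3, -3.2, 12.1]
finger_gap: 0.0012
grip_force: 5.5
t 15.1 tool delta [-0.0004 -0.0005 -0.0004] deck xyz now [ 0.0005 -0.034   0.0658] rot [179.94 -19.94  93.9 ]
```

Both tests, flat and tilted, are symmetric about deck y ≈ -60.5 mm in the robot's own frame: stiff slats in the middle, soft at -29 and -92. That is the rail. Next I'll rise, straighten and go to view the post with the wrist camera.

Converted, -0.04 m is -0.8, -0.038 m is -0.76, -7 degrees / 180 = -0.0389.

```bash
python3 -m crank '[[0, 0, 0, 0.16, 0, -0.44, 0.09], [0, 0, 0, 0.28, 0, -0.76, 0.09], [0, -0.0389, 0, 0, 0, 0, 0.09], [0, -0.0389, 0, 0, 0, 0, 0.09], [0, -0.0333, 0, 0, 0, 0, 0.09], [0, 0, 0, -0.8, -0.14, -0.4, 0.09], [0, 0, 0, -0.8, -0.14, -0.4, 0.09], [0, 0, 0, -0.8, -0.14, 0, 0.09]]'
python3 -m crank '[[0, 0, 0, -0.8, -0.14, 0, 0.09], [0, 0, 0, -0.8, -0.14, 0, 0.09], [0, 0, 0, -0.8, -0.14, 0, 0.09], [0, 0, 0, -0.4, -0.1, 0, 0.09], [0, 0, 0, 0, 0, 0, 0.09], [0, 0, 0, 0, 0, 0, 0.09], [0, 0, 0, 0, 0, 0, 0.09]]'
python3 - <<'E'
from h import *
from station import manip
s=manip.sense();c=manip.get_calibration("wrist");im=manip.capture("wrist")
cv2.imwrite("pics/w1.png",im)
import pickle;pickle.dump(c,open("w1.pkl","wb"));print(s['tcp_pos'],s['ee_rot'],c['position'],c['rotation'],proj(c,[.474,-.278,.114]))
E
```

```text
clock: 15.9
tcp_pos: [0.4927, -0.1339, 0.1711]
ee_rot: [179.8, 0.1, 94.3]
wrist_force: [0.9, -0.9, 0.4]
finger_gap: 0.0613
grip_force: 0.0
clock: 16.6
tcp_pos: [0.4746, -0.2741, 0.169]
ee_rot: [180.0, -0.1, 94.1]
wrist_force: [-0.3, 0.7, -0.5]
finger_gap: 0.0897
grip_force: 0.0
[ 0.47460295 -0.27409687  0.16895576] [ 1.79994619e+02 -6.15879984e-02  9.40666766e+01] [ 0.468702   -0.19773433  0.34883847] [-15.29643973  -0.0265519    4.02326511] [[254.71521754 205.08918121]]
```

View pics/w1.png

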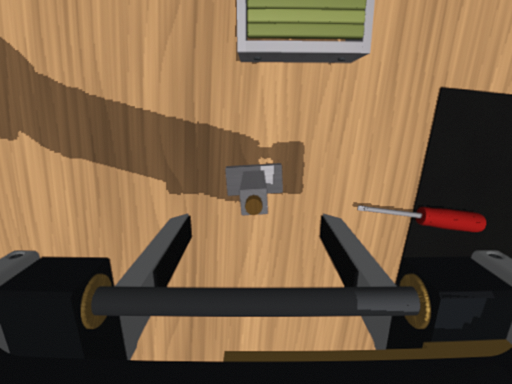

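The wrist view shows the spigot at (254,205), where the estimate put it, and the foot-top corners at about (226,166), (281,164), (283,192), (228,194). The fingers straddle the post, and the deck's near end is at the top of the picture.

```bash
python3 - <<'E'
from h import *
import pickle
c=pickle.load(open("w1.pkl","rb"));im=cv2.imread("pics/w1.png")
P=onplane(c,[[226,166],[281,164],[283,192],[228,194]],.014);print(P.round(4),rect(P))
print(onplane(c,[254,205],.114))
h=cv2.cvtColor(im,cv2.COLOR_BGR2HSV)
m=cv2.inRange(h,(10,80,40),(30,255,140));m[:190]=0;m[222:]=0;m[:,:235]=0;m[:,275:]=0
g=big(m);print("brass",cv2.minEnclosingCircle(g),onplane(c,np.array(cv2.minEnclosingCircle(g)[0]),.112))
m=cv2.inRange(h,(25,70,30),(42,255,255));m[70:]=0;m=cv2.morphologyEx(m,cv2.MORPH_CLOSE,np.ones((7,7)));g=big(m).reshape(-1,2)
D=R.from_euler('z',3.95,degrees=True)
Q=D.inv().apply(onplane(c,g,.065)-[.501,.0195,0]);q=Q[(g[:,1]>3)]
print("slat mask in deck frame x",np.percentile(q[:,0],[2,5,95,98]).round(4),"y min",np.percentile(q[:,1],[1,5,20]).round(4))
E
python3 t.py 0 0 0.1
```

```text
[[ 0.4375 -0.2641  0.014 ]
 [ 0.5047 -0.2569  0.014 ]
 [ 0.5106 -0.2923  0.014 ]
 [ 0.4416 -0.2998  0.014 ]] ((474.0660400390625, -278.2271423339844), (69.59693145751953, 35.91963195800781), 6.185974597930908)
[[ 0.47335556 -0.2779608   0.114     ]]
brass ((252.90475463867188, 204.6904754638672), 9.752272605895996) [[ 0.47238897 -0.27841925  0.112     ]]
slat mask in deck frame x [-0.0548 -0.0548  0.0536  0.0537] y min [-0.1467 -0.1466 -0.1463]
t 16.65 tool delta [0.2909 0.0471 0.0693] deck xyz now [-0.0464 -0.2911  0.169 ] rot [ 1.7999e+02 -5.0000e-02  9.4080e+01]
```

The post is at (0.4738, -0.2781) with yaw about 5.8°, and all three estimates agree. Now I'll lower onto it and grip.

The manual's scale: shifts go in shares of 50 mm and turns go in shares of 180 degrees. Converting my numbers, 0.03 m is 0.6, 0.013 m is 0.26, -1.8 degrees / 180 = -0.01.

```bash
python3 -m crank '[[0, 0, -0.01, -0.08, -0.022, 0, 0.09], [0, 0, 0, 0, 0, 0.6, 0.09], [0, 0, 0, 0, 0, 0.6, 0.09], [0, 0, 0, 0, 0, 0.6, 0.09], [0, 0, 0, 0, 0, 0.26, 0.09], [0, 0, 0, 0, 0, 0, 0.09], [0, 0, 0, 0, 0, 0, 0.09]]'
python3 -m crank '[[0, 0, 0, 0, 0, 0, 0.01], [0, 0, 0, 0, 0, 0, 0.01], [0, 0, 0, 0, 0, 0, 0.01], [0, 0, 0, 0, 0, 0, 0.01], [0, 0, 0, 0, 0, 0, 0.01], [0, 0, 0, 0, 0, 0, 0.01], [0, 0, 0, 0, 0, 0, 0.01], [0, 0, 0, 0, 0, 0, 0.01]]'
```

```text
clock: 17.35
tcp_pos: [0.4743, -0.2797, 0.0668]
ee_rot: [179.9, 0.0, 95.8]
wrist_force: [0.4, 0.4, -0.6]
finger_gap: 0.0903
grip_force: 0.0
clock: 18.15
tcp_pos: [0.4734, -0.2801, 0.066]
ee_rot: [180.0, -0.0, 95.7]
wrist_force: [-0.5, 0.0, 1.7]
finger_gap: 0.0297
grip_force: 0.0
```

Converted, -0.04 m is -0.8, -0.03 m is -0.6.

```bash
python3 -m crank '[[0, 0, 0, 0, 0, 0, 0.01], [0, 0, 0, 0, 0, 0, 0.01], [0, 0, 0, 0, 0, 0, 0.01], [0, 0, 0, 0, 0, 0, 0.01]]'
python3 -m crank '[[0, 0, 0, 0, 0, -0.4, 0.01], [0, 0, 0, 0, 0, -0.6, 0.01], [0, 0, 0, 0, 0, -0.8, 0.01], [0, 0, 0, 0, 0, -0.6, 0.01], [0, 0, 0, 0, 0, 0, 0.01], [0, 0, 0, 0, 0, 0, 0.01]]'
python3 - <<'E'
from h import *
from station import manip
import pickle
t=manip.get_calibration("top")
s=manip.sense();im=manip.capture("top");cv2.imwrite("pics/top2.png",im)
w=manip.get_calibration("wrist");b=manip.capture("wrist");pickle.dump(w,open("w2.pkl","wb"))
print(s['tcp_pos'],s['ee_rot'],s['wrist_force'],s['wrist_torque'])
cv2.imwrite("pics/w2.png",b)
T=R.from_euler('xyz',s['ee_rot'],degrees=True)
print("nominal spigot px",proj(w,s['tcp_pos']+T.apply([[0,0,-.048],[.002,0,-.048]])))
E
python3 t.py 0 -0.0605 0.12
```

```text
clock: 18.55
tcp_pos: [0.4733, -0.28, 0.066]
ee_rot: [-180.0, -0.0, 95.7]
wrist_force: [-0.1, 0.5, -0.5]
finger_gap: 0.0256
grip_force: 29.7
clock: 19.15
tcp_pos: [0.4723, -0.2799, 0.185]
ee_rot: [-179.9, -0.0, 95.7]
wrist_force: [-0.9, -0.5, -7.4]
finger_gap: 0.0256
grip_force: 29.7
[ 0.47227425 -0.27992485  0.18502533] [-1.79907874e+02 -3.32336306e-02  9.57125094e+01] [-0.92873137 -0.53094019 -7.44172376] [-0.02115605 -0.01896657 -0.01007168]
nominal spigot px [[257.33274287 262.39899332]
 [257.33841598 259.04076455]]
t 19.25 tool delta [0.2339 0.0577 0.0641] deck xyz now [-0.0502 -0.2962  0.1837] rot [-1.7976e+02 -1.4000e-01  9.5720e+01]
```

View pics/w2.png

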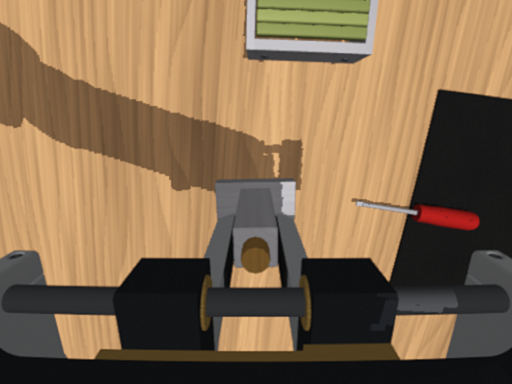

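The post is gripped square and carries its 7 N weight. The spigot's top is at about (256,258), so the post sits about 2 mm ahead of the TCP along tool x, as expected. I'll square it to the deck and carry it over.

Converted, 0.04 m is 0.8, 0.03 m is 0.6, 1.76 degrees / 180 = 0.0098.

```bash
python3 -m crank '[[0, 0, 0.0098, 0, 0, 0, 0.01], [0, 0, 0, 0.6, 0.1, 0, 0.01], [0, 0, 0, 0.8, 0.18, 0, 0.01], [0, 0, 0, 0.8, 0.18, 0, 0.01], [0, 0, 0, 0.8, 0.18, 0, 0.01], [0, 0, 0, 0.8, 0.18, 0, 0.01], [0, 0, 0, 0.6, 0.16, 0, 0.01], [0, 0, 0, 0, 0, 0, 0.01]]'
python3 -m crank '[[0, 0, 0, 0, 0, 0, 0.01], [0, 0, 0, 0, 0, 0, 0.01]]'
python3 t.py 0 -0.0625 0.136
```

```text
clock: 20.05
tcp_pos: [0.5077, -0.0504, 0.1854]
ee_rot: [180.0, -0.3, 94.4]
wrist_force: [0.7, 0.4, -6.3]
finger_gap: 0.0258
grip_force: 30.0
clock: 20.25
tcp_pos: [0.5063, -0.0584, 0.1852]
ee_rot: [-179.9, 0.0, 93.9]
wrist_force: [-0.1, -0.6, -5.4]
finger_gap: 0.0262
grip_force: 30.0
t 20.25 tool delta [0.0157 0.0002 0.0492] deck xyz now [-1.000e-04 -7.810e-02  1.852e-01] rot [-1.7988e+02  4.0000e-02  9.3860e+01]
```

```bash
python3 -m crank '[[0, 0, 0, 0.314, 0, 0, 0.01], [0, 0, 0, 0, 0, 0.4, 0.01], [0, 0, 0, 0, 0, 0.4, 0.01], [0, 0, 0, 0, 0, 0.12, 0.01], [0, 0, 0, 0, 0, 0, 0.01], [0, 0, 0, 0, 0, 0, 0.01], [0, 0, 0, 0, 0, 0, 0.01]]'
python3 t.py 0 -0.0625 0.131
```

```text
clock: 20.95
tcp_pos: [0.5067, -0.0419, 0.1409]
ee_rot: [179.9, 0.0, 93.9]
wrist_force: [-0.0, 1.0, -7.6]
finger_gap: 0.026
grip_force: 30.0
t 20.95 tool delta [-0.0009 -0.0015  0.0099] deck xyz now [ 0.0015 -0.0616  0.1409] rot [1.799e+02 1.000e-02 9.392e+01]
```

Converted, 0.004 m is 0.08, -0.0015 m is -0.03.

```bash
python3 -m crank '[[0, 0, 0, -0.018, -0.03, 0.08, 0.01], [0, 0, 0, 0, 0, 0.08, 0.01], [0, 0, 0, 0, 0, 0, 0.01], [0, 0, 0, 0, 0, 0, 0.01], [0, 0, 0, 0, 0, 0, 0.01]]'
python3 -m crank '[[0, 0, 0, 0, 0, 0.02, 0.01], [0, 0, 0, 0, 0, 0, 0.01], [0, 0, 0, 0, 0, 0, 0.01]]'
python3 -m crank '[[0, 0, 0, 0, 0, 0.02, 0.01], [0, 0, 0, 0, 0, 0, 0.01], [0, 0, 0, 0, 0, 0, 0.01]]'
python3 t.py 0 -0.0625 0.131
```

```text
clock: 21.45
tcp_pos: [0.5047, -0.0425, 0.1321]
ee_rot: [180.0, -0.0, 94.0]
wrist_force: [-0.1, 0.7, -6.3]
finger_gap: 0.0259
grip_force: 30.0
clock: 21.75
tcp_pos: [0.5046, -0.0426, 0.1311]
ee_rot: [180.0, 0.0, 94.0]
wrist_force: [-0.2, 0.7, -5.0]
finger_gap: 0.0257
grip_force: 30.0
clock: 22.05
tcp_pos: [0.5046, -0.0425, 0.1304]
ee_rot: [180.0, 0.0, 94.0]
wrist_force: [-1.1, 0.1, -0.0]
finger_gap: 0.0257
grip_force: 30.0
t 22.05 tool delta [-0.0004  0.0006 -0.0006] deck xyz now [-0.0006 -0.0621  0.1304] rot [1.7998e+02 1.0000e-02 9.3960e+01]
```

Stiff here too: the deck took 5 N in 0.7 mm. I'll press a little more and read the moment, to see whether the support is centred under the post.

Converted, 0.0008 m is 0.016.

```bash
cat > q.py <<'E'
from h import *
from station import manip
s=manip.sense();D=R.from_euler('z',3.95,degrees=True).inv()
print("deck F",D.apply(s['wrist_force']).round(2),"T",D.apply(s['wrist_torque']).round(3),s['tcp_pos'].round(4),s['ee_rot'].round(2))
E
python3 q.py
python3 -m crank '[[0, 0, 0, 0, 0, 0.016, 0.01], [0, 0, 0, 0, 0, 0, 0.01], [0, 0, 0, 0, 0, 0, 0.01]]' >/dev/null; python3 q.py
python3 - <<'E'
from h import *
from station import manip
b=manip.capture("wrist");cv2.imwrite("pics/w3.png",b)
E
```

```text
deck F [-1.12  0.21 -0.05] T [-0.004  0.248 -0.014] [ 0.5046 -0.0425  0.1304] [1.7998e+02 1.0000e-02 9.3960e+01]
deck F [-2.97 -0.13  5.25] T [0.036 0.675 0.064] [ 0.5046 -0.0426  0.13  ] [1.7997e+02 2.0000e-02 9.3960e+01]
```

View pics/w3.png

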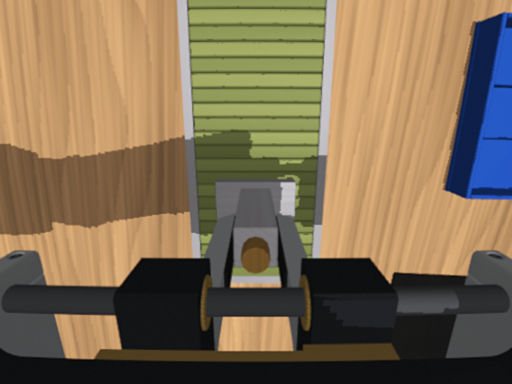

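The foot (columns 216–297) sits centred between the slat edges (about 196 and 317) and parallel to the slats. I'll ease off the press, release and withdraw.

Converted, -0.0008 m is -0.016.

```bash
python3 -m crank '[[0, 0, 0, 0, 0, -0.016, 0.01], [0, 0, 0, 0, 0, 0, 0.01], [0, 0, 0, 0, 0, 0, 0.026], [0, 0, 0, 0, 0, 0, 0.03], [0, 0, 0, 0, 0, 0, 0.04], [0, 0, 0, 0, 0, 0, 0.06], [0, 0, 0, 0, 0, 0, 0.08], [0, 0, 0, 0, 0, 0, 0.08]]'
python3 -m crank '[[0, 0, 0, 0, 0, 0, 0.08], [0, 0, 0, 0, 0, 0, 0.08], [0, 0, 0, 0, 0, -0.4, 0.08], [0, 0, 0, 0, 0, -0.6, 0.08], [0, 0, 0, 0, 0, -0.8, 0.08], [0, 0, 0, 0, 0, -0.8, 0.08], [0, 0, 0, -0.8, 0, 0, 0.08], [0, 0, 0, -0.8, 0, 0, 0.08]]'
python3 -m crank '[[0, 0, 0, -0.9, 0, 0, 0.08], [0, 0, 0, -0.9, 0, 0, 0.08], [0, 0, 0, -0.9, 0, 0, 0.08], [0, 0, 0, -0.8, -0.4, 0, 0.08], [0, 0, 0, -0.8, -0.4, 0, 0.08], [0, 0, 0, -0.8, -0.4, 0, 0.08], [0, 0, 0, 0, 0, 0, 0.08], [0, 0, 0, 0, 0, 0, 0.08]]'
python3 - <<'E'
from h import *
from station import manip
a=manip.capture("top");b=manip.capture("side");cv2.imwrite("pics/top4.png",a);cv2.imwrite("pics/side4.png",b)
f=lambda im,x,y,w:cv2.resize(im[y:y+w,x:x+w],(400,400),interpolation=0)
cv2.imwrite("pics/crop4.png",np.hstack([f(a,240,200,80),f(b,240,160,80)]))
E
```

```text
clock: 23.2
tcp_pos: [0.5046, -0.0425, 0.13]
ee_rot: [180.0, -0.0, 94.0]
wrist_force: [-0.2, -0.1, -0.7]
finger_gap: 0.0587
grip_force: 0.0
clock: 24.0
tcp_pos: [0.5112, -0.1224, 0.2619]
ee_rot: [179.8, 0.1, 94.2]
wrist_force: [0.2, -1.1, 0.0]
finger_gap: 0.08
grip_force: 0.0
clock: 24.8
tcp_pos: [0.4669, -0.3818, 0.2597]
ee_rot: [-180.0, -0.0, 93.8]
wrist_force: [0.5, 0.8, 0.1]
finger_gap: 0.0801
grip_force: 0.0
```

View pics/crop4.png

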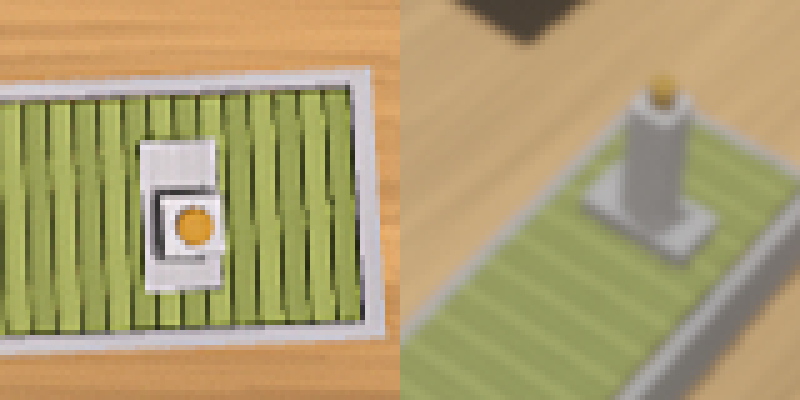

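The crop shows the post upright and parallel to the slats, centred across the deck. Its foot-top corners are at crop (140,142), (215,141), (220,290), (146,292). I'll measure its place, height and uprightness before handing in.

```bash
python3 - <<'E'
from h import *
from station import manip
c=manip.get_calibration("top");s=manip.get_calibration("side");D=R.from_euler('z',3.95,degrees=True).inv()
o=np.array([.501,.0195,0])
P=D.apply(onplane(c,np.array([[140,142],[215,141],[220,290],[146,292]])/5+(239.5,199.5),.0785)-o);print(P.round(4),P.mean(0),rect(P))
t=np.array([194,226])/5+(239.5,199.5);print("spigot",D.apply(onplane(c,t,.1785)-o))
p,e=tri(c,t,s,np.array([264,82])/5+(239.5,159.5));print("tri",D.apply(p-o),e)
a=cv2.imread("pics/top0.png").astype(int);b=cv2.imread("pics/top4.png").astype(int)
for n,(x0,y0,x1,y1) in dict(spool=(98,203,148,250),tray=(198,108,280,162),driver=(368,130,395,210)).items():
    print(n,(abs(a-b).max(2)[y0:y1,x0:x1]>40).sum())
E
```

```text
[[ 0.0343 -0.043   0.0785]
 [ 0.0332 -0.0781  0.0785]
 [-0.0359 -0.0771  0.0785]
 [-0.0353 -0.0426  0.0785]] [-0.00092932 -0.06020887  0.0785    ] ((-0.8070335388183594, -60.0450553894043), (35.1038818359375, 69.63355255126953), 89.13179779052734)
spigot [[-1.10612718e-04 -6.00770423e-02  1.78500000e-01]]
tri [ 6.63067025e-06 -5.98830500e-02  1.83281845e-01] 0.0003771405446556804
spool 0
tray 0
driver 0
```

```bash
python3 -c "
from station import manip
print(manip.job_done())"
```

```text
the job is handed in; nothing more can be done
None
```

The job is handed in: the post is standing upright and released over the stiff zone I felt, about 60 mm towards −y from the deck centre. It is midway across the deck with its foot along the slats, but the rail's exact centre there could be up to 6 mm either way, because the edges felt are only as fine as the slats; the spool, tray and screwdriver did not move.

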